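# Heft two parts totes and interlock the lighter on the heavier

### The arm

A 6-joint arm with a two-finger parallel gripper is mounted at the origin on a cart in front of the work surface, level with it; the furniture and walls round the work are solid. World frame = base frame: x ahead of the robot, y to its left, z up, the work surface at z = 0. Lengths are in m, angles in rad, forces in N, time in s.
With the tool pointing down it reaches from about 0.35 to 0.975 m from the base axis. Payload 7.1 kg.
Tool frame: the origin (TCP) lies at the very end of the fingers, on their centre line; the grasp point (between the pads) lies 19 mm behind it (bot.grip_depth is the distance from the TCP to the grasp point, in m); z points along the fingers, y is the line along which they close (so a half turn about z gives the same grasp; the last joint's range is limited). The gripper opens to 88 mm and grips with 3 to 60 N. Pads are 20 mm wide; open, the fingers measure 115 mm over their backs; the gripper's body (75 mm by 178 mm) begins 61 mm behind the grasp point.
Start: joints at [1.107, 0.423, 1.63, -0, 1.089, -0.019], TCP at [0.269, 0.564, 0.223] pointing down, gripper open.
Joint ranges: [-3, 3], [-0.9, 2.11], [0.09, 2.58], [-1.31, 4.45], [0.11, 2.69], [-2.54, 2.54]. Speed limits (rad/s): [2.39, 2.39, 3.01, 3.14, 3.14, 3.14].

### API

Orientations are given as [roll, pitch, yaw] about the fixed x, y, z axes, in that order (R = Rz(yaw) Ry(pitch) Rx(roll)).
In Python, from plant import bot gives the robot as it stands.
- The arm moves only by the tool apply_moves, never from a script. Its argument "increments" is a list of rows, each a list of 7 numbers: the shift along the tool's x, y, z in m, then the turn, a rotation vector about the tool's x, y, z in rad, then the closure, from 0 (fully open) to 1 (shut). In form: [[tx, ty, tz, wx, wy, wz, gripper], ...]. A call has 1 to 8 rows; each row is the pose to reach, as a shift and turn from the pose commanded when the call began, along the tool's axes at that moment; what a row does not reach only later rows make up. A row lasts 1/8 s, in which the tool goes at most 62.5 mm and 10.7 degrees, less where a joint would pass 70% of its speed; a pose out of reach is approached as far as the arm can. A call with a gripper value outside its range is refused whole. The fingers move at their own pace and stop on an object; "grip_force" is the grip in N (left out, the last holds). Time passes only in rows, so rows that repeat a pose let the fingers close. It gives the time, the measured TCP pose, the force, the opening and the grip force at its end, in the units of the state.
- bot.observe(): the state, without advancing time (a new reading comes with each control period).
- bot.get_image(name): name is "side" or "top" or "wrist"; returns (picture, depth): 420x560x3 uint8, red, green, blue; 420x560 float32, m along the optical axis (not along the pixel's ray), 0 where there is no reading.
- bot.calibration(name): a dict with "K" (3x3 intrinsics, pixels), "T" (4x4, takes a point from camera to world coordinates). Camera axes: x right, y down, z forward; pixel columns grow to the right and rows downward; lengths in m; the calibration is good to about 2 mm. A picture is of the moment at which its call begins: read the wrist's pose just before it. calibration takes no time and is no camera call; for the wrist camera it gives the pose at the moment of the call.
- bot.sign_off(): hands the job in; it is judged then, once.
The state is a dict: "clock": time; "qpos": joint angles; "qvel": joint speeds; "effort": joint torques, N m; "position": TCP position; "eef_rot": TCP orientation; "ft_force": force on the tool from outside, world axes, zero at the start; "moment": the same for the moment, N m; "opening": opening from 0.0 (shut) to 1.0 (fully open); "grip_force": force on a finger pad.
Only numpy, scipy, OpenCV 4.12 (cv2) and the standard library are available. Lean on these libraries where they do the work, as an engineer would, in place of code of your own. Each camera call takes 0.05 s, during which the arm holds its last target. There are 200 camera calls.

### The job

Two closed blue parts totes look alike but differ in weight: lift the left-hand one clear of the bench by its carrying bar to heft it and put it down again, then heft the right-hand one, to find which is heavier. Leave the heavier on the bench, turn the lighter end for end, so that its yellow end lies over the plain end of the other, and set it on top with all four feet fully down in the shallow notches, so that the totes interlock, neither nested nor perched on the rim. Keep the totes upright, do not drop or force one onto the other, and leave the other things on the bench where they are.

Things in the scene. Friction and masses are not known exactly. Their poses are not given: they have to be found in the camera images.
- tote_a: the left-hand tote (+y): loose closed blue stacking tote, one short end yellow, 150 x 110 x 90 mm, 0.2 to 0.9 kg (contents hidden; both totes look alike). Origin at the centre of its underside, z up, x along its length towards the YELLOW end, y across. Walls 5 mm thick, rim opening 140 x 100 mm. Set on the other with yellow ends the same way it nests (78 mm up), opposite ways it interlocks (underside 84 mm above the other's).
- tote_a_bar (a point): centre of its rigid carrying bar: on the tote's z axis, 63 mm above its underside; the place to pinch it from above, closing along the tote's x (balanced). Bar 12 mm thick in x, spans the full width in y, 52 to 74 mm above the underside; 64 mm free inside on each side of it in x; the grey cover below lies at 30 mm, the rim at 90 mm. Axes as the tote's.
- tote_a_yellow_end (a point): middle of the top edge of its yellow short end, at x = +72.5 mm, 90 mm above its underside
- tote_a_foot (a point): underside of one of its four feet, at x = +50, y = +52 mm. The base is a block 132 x 97 mm, 14 mm high, that fits inside the rim opening; the feet, 12 mm wide in x, stand out of its long sides to y = +-55 mm at x = +50 and x = -20 mm, flush with the underside.
- tote_a_notch (a point): floor of one shallow notch in its rim, at x = -50, y = +52.5 mm, 84 mm up. Both long rims have notches 15 mm wide cut through the wall: shallow (6 mm) at x = -50 and +20, deep (12 mm) at x = +50 and -20. A turned tote's feet drop into the shallow ones with 1.5 mm play either way in x and y, 0.03 rad in yaw; missed, they stand on the rim (90 mm) and slide.
- tote_b: the right-hand tote (-y): loose closed blue stacking tote, one short end yellow, 150 x 110 x 90 mm, 0.2 to 0.9 kg (contents hidden; both totes look alike). Origin at the centre of its underside, z up, x along its length towards the YELLOW end, y across. Walls 5 mm thick, rim opening 140 x 100 mm. Set on the other with yellow ends the same way it nests (78 mm up), opposite ways it interlocks (underside 84 mm above the other's).
- tote_b_bar (a point): centre of its rigid carrying bar: on the tote's z axis, 63 mm above its underside; the place to pinch it from above, closing along the tote's x (balanced). Bar 12 mm thick in x, spans the full width in y, 52 to 74 mm above the underside; 64 mm free inside on each side of it in x; the grey cover below lies at 30 mm, the rim at 90 mm. Axes as the tote's.
- tote_b_yellow_end (a point): middle of the top edge of its yellow short end, at x = +72.5 mm, 90 mm above its underside
- tote_b_foot (a point): underside of one of its four feet, at x = +50, y = +52 mm. The base is a block 132 x 97 mm, 14 mm high, that fits inside the rim opening; the feet, 12 mm wide in x, stand out of its long sides to y = +-55 mm at x = +50 and x = -20 mm, flush with the underside.
- tote_b_notch (a point): floor of one shallow notch in its rim, at x = -50, y = +52.5 mm, 84 mm up. Both long rims have notches 15 mm wide cut through the wall: shallow (6 mm) at x = -50 and +20, deep (12 mm) at x = +50 and -20. A turned tote's feet drop into the shallow ones with 1.5 mm play either way in x and y, 0.03 rad in yaw; missed, they stand on the rim (90 mm) and slide.
- thread_spool_1: bystander: standing spool of orange thread, 46 mm across, 62 mm tall, between the totes; origin at the centre of its underside
- tea_mug: bystander: white tea mug, 92 mm across, 95 mm tall; origin at the centre of its underside
- disc_stack_b: bystander: pile of pale discs, 67 mm across, 41 mm tall; origin at the centre of its underside
- tape_clear: bystander: roll of brown tape lying flat, 92 mm across, 48 mm tall; origin at the centre of its underside
- patch_tub: bystander: round tub with orange lid, 109 mm across, 51 mm tall; origin at the centre of its underside

How it is judged:
By the outcome, as a careful person would: the job done as asked, in the order asked, and still so for the second after the job is handed in, with the robot touching nothing.
It also fails if it takes over 72 s, if anything falls off the work surface, if the arm or the gripper's body presses on something with over 40 N, if the wrist force passes 120 N, or if a joint passes its speed limit or range.

## Working session

There is one attempt and no reset: what is moved stays moved. The work goes in short steps, Python scripts to look and compute and a tool call to move; the robot and the scene stay as the last step left them, time stands still between calls to the robot, and variables do not carry over. Pictures are saved under pics/ and viewed, at most 10 in all, crops included, and the job is handed in when it is done.

Besides the shell and the picture viewer there is one more tool, called after "Emit:" as name([rows], argument=value, ...), one row to a line, values as JSON. apply_moves: Moves the arm, as the interface text tells. Its arguments: {"type":"object","properties":{"increments":{"type":"array","items":{"type":"array","items":{"type":"number"}}},"grip_force":{"type":"number"}},"required":["increments"]}

```bash
mkdir -p pics; ls
python3 - <<'E'
from plant import bot
import cv2,numpy as np
print(bot.observe())
ims=[]
for n in("top","side"):
    p,d=bot.get_image(n); c=bot.calibration(n); np.savez(f"{n}0.npz",p=p,d=d,**c); print(n,c["K"].round(1).tolist(),c["T"].round(3).tolist(),(d>0).mean())
    cv2.imwrite(f"pics/{n}0.png",p[:,:,::-1])
E
```

```text
pics
{'clock': 0.0, 'qpos': array([ 1.10701960e+00,  4.23872839e-01,  1.63069330e+00, -2.18684344e-05,
        1.08855791e+00, -1.90194025e-02]), 'qvel': array([ 0.00038476,  0.00052413, -0.00049894, -0.00065839,  0.00072012,
       -0.00102885]), 'effort': array([ 2.28366240e-03, -5.44634414e+01, -2.73668075e+01,  6.44754712e-02,
        2.26905226e-02, -1.26039499e-04]), 'position': array([0.26864563, 0.5637068 , 0.22188041]), 'eef_rot': array([-3.14006116e+00, -9.76904508e-06,  2.69684548e+00]), 'ft_force': array([-0.83611251,  0.12061083,  0.30667978]), 'moment': array([-0.02639988,  0.06736273,  0.00370848]), 'grip_force': 0.0, 'opening': 0.9979409991681748}
top [[449.0, 0.0, 278.5], [0.0, 449.0, 211.1], [0.0, 0.0, 1.0]] [[-0.014, -0.993, 0.114, 0.464], [-1.0, 0.015, 0.012, 0.105], [-0.014, -0.113, -0.993, 1.352], [0.0, 0.0, 0.0, 1.0]] 0.995829081632653
side [[475.8, 0.0, 279.1], [0.0, 475.8, 211.2], [0.0, 0.0, 1.0]] [[1.0, -0.011, -0.009, 0.634], [0.002, -0.514, 0.858, -1.023], [-0.014, -0.858, -0.514, 0.782], [0.0, 0.0, 0.0, 1.0]] 0.9956590136054422
```

View pics/top0.png

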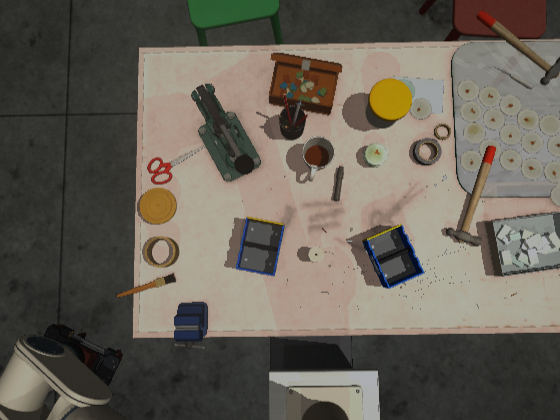

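View pics/side0.png

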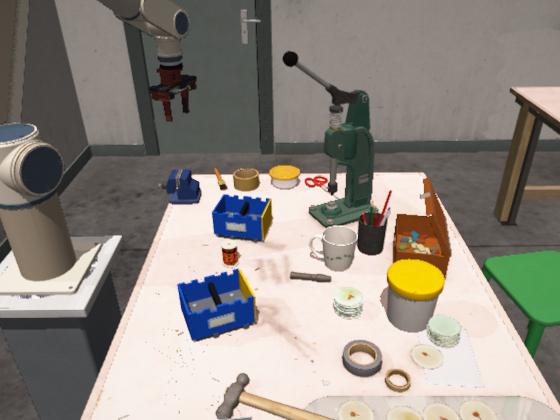

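The top view shows the left tote centred at about (260,246), the right tote at (393,257) and the spool at (315,255). Both yellow ends face up in the image (+x). The side view agrees. Next I'll measure the rims.

```bash
cat > h.py <<'E'
import numpy as np,cv2
from plant import bot
def snap(n,save=None):
    c=bot.calibration(n);p,d=bot.get_image(n)
    if save: cv2.imwrite(f"pics/{save}.png",p[:,:,::-1])
    return p,d,c["K"],c["T"]
def world(d,K,T):
    v,u=np.mgrid[:d.shape[0],:d.shape[1]]
    P=np.stack([(u-K[0,2])*d/K[0,0],(v-K[1,2])*d/K[1,1],d],-1)
    return P@T[:3,:3].T+T[:3,3]
def masks(p):
    h=cv2.cvtColor(p,cv2.COLOR_RGB2HSV)
    b=cv2.inRange(h,(108,140,40),(128,255,255))>0
    y=cv2.inRange(h,(20,140,60),(34,255,255))>0
    return b,y
def rim(p,d,K,T,near,zl=0.082,zh=0.098,r=0.11):
    """rim band of a tote near a world xy: centre, yaw (x to yellow), size, heights"""
    W=world(d,K,T);b,y=masks(p)
    m=(d>0)&(W[...,2]>zl)&(W[...,2]<zh)&(np.hypot(W[...,0]-near[0],W[...,1]-near[1])<r)
    P=W[(b|y)&m];Y=W[y&m]
    (cx,cy),s,a=cv2.minAreaRect((P[:,:2]*1000).astype(np.float32))
    c=np.array([cx,cy])/1000;a=np.deg2rad(a)
    if s[0]<s[1]: a+=np.pi/2
    v=Y[:,:2].mean(0)-c
    if v@[np.cos(a),np.sin(a)]<0:a+=np.pi
    a=(a+np.pi)%(2*np.pi)-np.pi
    return c,a,sorted(s),np.median(P[:,2]),Y.mean(0),len(P)
E
python3 - <<'E'
from h import *
for n in("top","side"):
    f=np.load(n+"0.npz");p,d,K,T=f["p"],f["d"],f["K"],f["T"]
    W=world(d,K,T)
    for px in ([(246,260),(257,393),(255,315),(320,200)] if n=="top" else [(215,242),(302,216)]): print(n,px,W[px].round(3))
    if n=="top": near=[W[246,260][:2],W[257,393][:2]]
    for q in near: print(n,rim(p,d,K,T,q))
    # bystander tops nearby
E
```

```text
top (246, 260) [0.511 0.175 0.073]
top (257, 393) [ 0.475 -0.2    0.074]
top (255, 315) [0.485 0.014 0.002]
top (320, 200) [0.308 0.344 0.077]
top (array([0.51182092, 0.17453177]), np.float64(-0.20783442305032906), [110.0696029663086, 148.2196807861328], np.float64(0.08999149607268109), array([0.58157147, 0.15920117, 0.0905081 ]), 243)
top (array([ 0.47770569, -0.20167578]), np.float64(0.39223998601630816), [110.74150848388672, 149.42489624023438], np.float64(0.08943598312476975), array([ 0.5453738 , -0.17519867,  0.0902339 ]), 269)
side (215, 242) [0.515 0.146 0.07 ]
side (302, 216) [ 0.483 -0.224  0.071]
side (array([0.51415936, 0.17133003]), np.float64(-0.19871962106147834), [116.34935760498047, 151.732421875], np.float64(0.08563525956618717), array([0.58411239, 0.14946479, 0.08662259]), 198)
side (array([ 0.47978403, -0.20432327]), np.float64(0.39800146871858555), [114.37089538574219, 149.0267333984375], np.float64(0.08668595358687459), array([ 0.54710394, -0.17861989,  0.08687628]), 428)
```

Rim heights come out near 90 mm and sizes near 150 x 110 mm, and the two views agree. Tote a is at (0.512, 0.1745) with yaw -0.205. Tote b is at (0.478, -0.2015) with yaw 0.393. Tool yaws of 1.366 on a and -1.178 on b stay inside the joint 6 range for either outcome.

```bash
cat >> h.py <<'E'
from scipy.spatial.transform import Rotation as Ro
def inc(xyz,yaw,base=None):
    """increment (tool axes) from the base pose (measured one by default) to a world pose, tool down"""
    s=bot.observe();p,e=base or (s["position"],s["eef_rot"])
    R=Ro.from_euler("xyz",e);G=Ro.from_euler("xyz",[np.pi,0,yaw])
    print("inc",np.round(R.inv().apply(np.array(xyz)-p),4).tolist(),np.round((R.inv()*G).as_rotvec(),4).tolist())
def st():
    s=bot.observe();print("t",round(s["clock"],2),"p",s["position"].round(4),"rpy",s["eef_rot"].round(4),"F",s["ft_force"].round(2),"M",s["moment"].round(3),"op",round(s["opening"],3),"g",round(s["grip_force"],1),"q",s["qpos"].round(3))
E
python3 -c "
from h import *
inc([.512,.1745,.19],1.366)"
```

```text
inc [-0.3871, -0.2466, 0.0323] [-0.0012, 0.0009, 1.3308]
```

Emit:
apply_moves([
  [-0.3871, -0.2466, 0.0323, -0.0012, 0.0009, 1.3308, 0],
  [-0.3871, -0.2466, 0.0323, -0.0012, 0.0009, 1.3308, 0],
  [-0.3871, -0.2466, 0.0323, -0.0012, 0.0009, 1.3308, 0],
  [-0.3871, -0.2466, 0.0323, -0.0012, 0.0009, 1.3308, 0],
  [-0.3871, -0.2466, 0.0323, -0.0012, 0.0009, 1.3308, 0],
  [-0.3871, -0.2466, 0.0323, -0.0012, 0.0009, 1.3308, 0],
  [-0.3871, -0.2466, 0.0323, -0.0012, 0.0009, 1.3308, 0],
  [-0.3871, -0.2466, 0.0323, -0.0012, 0.0009, 1.3308, 0],
])

```text
clock: 1.1
position: [0.5133, 0.1721, 0.1899]
eef_rot: [-3.142, -0.001, 1.36]
ft_force: [0.4, 0.6, 0.1]
opening: 0.998
grip_force: 0.0
```

Emit:
apply_moves([
  [0, 0, 0, 0, 0, 0, 0],
  [0, 0, 0, 0, 0, 0, 0],
])

```text
clock: 1.35
position: [0.5117, 0.1754, 0.1902]
eef_rot: [-3.141, -0.001, 1.366]
ft_force: [-0.4, 0.5, 0.1]
opening: 1.0
grip_force: 0.0
```

Run:
```python
from h import *
st()
p,d,K,T=snap("wrist","w1"); np.savez("w1.npz",p=p,d=d,K=K,T=T)
print(K.round(1).tolist(),T.round(3).tolist())
print(rim(p,d,K,T,[.512,.1745]))
```

```text
t 1.35 p [0.5117 0.1754 0.1902] rpy [-3.1412e+00 -1.2000e-03  1.3664e+00] F [-0.35  0.49  0.11] M [-0.049  0.111 -0.002] op 1.0 g 0.0 q [0.308 0.343 1.843 0.002 0.956 0.511]
[[341.3, 0.0, 282.1], [0.0, 341.3, 214.9], [0.0, 0.0, 1.0]] [[0.979, -0.196, -0.054, 0.528], [-0.203, -0.945, -0.256, 0.245], [-0.001, 0.261, -0.965, 0.352], [0.0, 0.0, 0.0, 1.0]]
(array([0.51346655, 0.17516782]), np.float64(-0.21133980883514525), [109.9560546875, 148.9195098876953], np.float64(0.08885683247861348), array([0.58528815, 0.16861766, 0.08806288]), 3504)
```

View pics/w1.png

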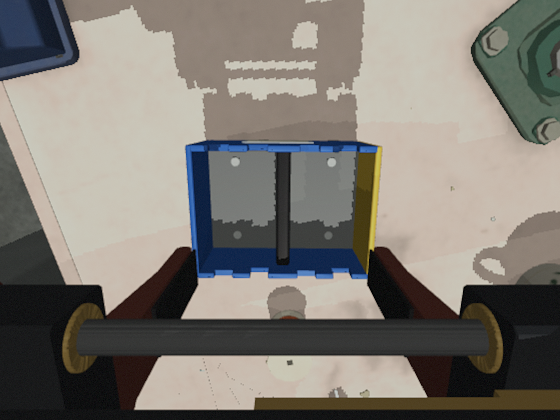

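The wrist view shows the tote at about (285,210), yellow end on the right, bar vertical at x≈284 and fingers straddling it. The rim fit agrees within 2 mm. I'll descend and pinch the bar.

Emit:
apply_moves([
  [0.0009, 0.0009, 0.04, 0, 0, 0.005, 0],
  [0.0009, 0.0009, 0.08, 0, 0, 0.005, 0],
  [0.0009, 0.0009, 0.11, 0, 0, 0.005, 0],
  [0.0009, 0.0009, 0.13, 0, 0, 0.005, 0],
  [0.0009, 0.0009, 0.146, 0, 0, 0.005, 0],
  [0.0009, 0.0009, 0.146, 0, 0, 0.005, 0],
  [0.0009, 0.0009, 0.146, 0, 0, 0.005, 0],
])

```text
clock: 2.28
position: [0.5138, 0.1764, 0.045]
eef_rot: [3.14, -0.002, 1.361]
ft_force: [-0.0, -0.9, -0.3]
opening: 0.999
grip_force: 0.0
```

Emit:
apply_moves([
  [0, 0, 0, 0, 0, 0, 0.5],
  [0, 0, 0, 0, 0, 0, 0.8],
  [0, 0, 0, 0, 0, 0, 1],
  [0, 0, 0, 0, 0, 0, 1],
  [0, 0, 0, 0, 0, 0, 1],
  [0, 0, 0, 0, 0, 0, 1],
], grip_force=40)

```text
clock: 3.02
position: [0.5133, 0.1759, 0.0443]
eef_rot: [3.141, -0.001, 1.361]
ft_force: [0.0, -0.3, 0.4]
opening: 0.356
grip_force: 0.0
```

```bash
python3 -c "
from h import *
st()"
```

```text
t 3.02 p [0.5133 0.1759 0.0443] rpy [ 3.1413e+00 -1.3000e-03  1.3610e+00] F [ 0.05 -0.3   0.39] M [-0.068  0.11   0.073] op 0.356 g 0.0 q [0.308 0.576 1.907 0.002 0.658 0.516]
```

Emit:
apply_moves([
  [0, 0, 0, 0, 0, 0, 1],
  [0, 0, 0, 0, 0, 0, 1],
  [0, 0, 0, 0, 0, 0, 1],
  [0, 0, 0, 0, 0, 0, 1],
  [0, 0, 0, 0, 0, 0, 1],
])

```text
clock: 3.65
position: [0.5129, 0.1759, 0.0443]
eef_rot: [-3.141, -0.001, 1.361]
ft_force: [-3.4, 1.2, 1.9]
opening: 0.134
grip_force: 40.0
```

Emit:
apply_moves([
  [0, 0, -0.005, 0, 0, 0, 1],
  [0, 0, -0.015, 0, 0, 0, 1],
  [0, 0, -0.03, 0, 0, 0, 1],
  [0, 0, -0.05, 0, 0, 0, 1],
  [0, 0, -0.06, 0, 0, 0, 1],
  [0, 0, -0.06, 0, 0, 0, 1],
  [0, 0, -0.06, 0, 0, 0, 1],
  [0, 0, -0.06, 0, 0, 0, 1],
])

```text
clock: 4.65
position: [0.5128, 0.1757, 0.1037]
eef_rot: [-3.141, -0.001, 1.361]
ft_force: [-0.9, -0.2, -9.0]
opening: 0.133
grip_force: 40.0
```

```bash
python3 -c "
from h import *
st()
p,d,K,T=snap('wrist','w2');st()
p,d,K,T=snap('wrist','w2');st()
p,d,K,T=snap('top','t2');st()"
```

```text
t 4.65 p [0.5128 0.1757 0.1037] rpy [-3.1408e+00 -7.0000e-04  1.3610e+00] F [-0.9  -0.16 -9.  ] M [-0.063  0.119 -0.001] op 0.133 g 40.0 q [3.07e-01 4.74e-01 1.89e+00 1.00e-03 7.78e-01 5.16e-01]
t 4.7 p [0.5129 0.1757 0.1037] rpy [-3.1408e+00 -7.0000e-04  1.3610e+00] F [-0.16 -0.78 -7.86] M [-0.075  0.016  0.044] op 0.138 g 40.0 q [3.07e-01 4.74e-01 1.89e+00 1.00e-03 7.78e-01 5.16e-01]
t 4.75 p [0.513  0.1757 0.1038] rpy [-3.141e+00 -8.000e-04  1.361e+00] F [ 0.6   0.88 -7.91] M [-0.054  0.131  0.013] op 0.136 g 40.0 q [3.08e-01 4.74e-01 1.89e+00 1.00e-03 7.78e-01 5.16e-01]
t 4.8 p [0.5131 0.1757 0.1039] rpy [-3.1412e+00 -9.0000e-04  1.3611e+00] F [ 0.21  0.22 -7.36] M [-0.049  0.043  0.028] op 0.137 g 40.0 q [3.08e-01 4.74e-01 1.89e+00 1.00e-03 7.78e-01 5.16e-01]
```

View pics/w2.png

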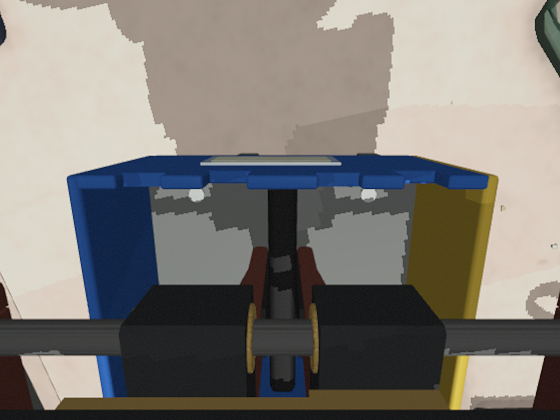

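The wrist view shows the tote held level by its bar (bar vertical at x≈283) and clear of the bench. Force is about 8 N. I'll put it down, release and go over to b.

Emit:
apply_moves([
  [0, 0, 0.015, 0, 0, 0, 1],
  [0, 0, 0.03, 0, 0, 0, 1],
  [0, 0, 0.045, 0, 0, 0, 1],
  [0, 0, 0.053, 0, 0, 0, 1],
  [0, 0, 0.057, 0, 0, 0, 1],
  [0, 0, 0.06, 0, 0, 0, 1],
  [0, 0, 0.06, 0, 0, 0, 1],
  [0, 0, 0.06, 0, 0, 0, 1],
])

```text
clock: 5.8
position: [0.5136, 0.176, 0.0447]
eef_rot: [3.141, -0.002, 1.361]
ft_force: [-0.2, 0.0, -7.2]
opening: 0.137
grip_force: 40.0
```

Emit:
apply_moves([
  [0, 0, 0, 0, 0, 0, 0.6],
  [0, 0, 0, 0, 0, 0, 0.3],
  [0, 0, 0, 0, 0, 0, 0],
  [0, 0, 0, 0, 0, 0, 0],
  [0, 0, 0, 0, 0, 0, 0],
  [0, 0, 0, 0, 0, 0, 0],
  [0, 0, 0, 0, 0, 0, 0],
])

```text
clock: 6.68
position: [0.5134, 0.1759, 0.0443]
eef_rot: [3.141, -0.001, 1.361]
ft_force: [-0.1, -0.0, -0.2]
opening: 0.893
grip_force: 0.0
```

```bash
python3 -c "
from h import *
st()"
```

```text
t 6.67 p [0.5134 0.1759 0.0443] rpy [ 3.1413e+00 -1.3000e-03  1.3610e+00] F [-0.14 -0.04 -0.17] M [-0.127  0.074  0.046] op 0.893 g 0.0 q [0.308 0.576 1.907 0.002 0.658 0.516]
```

Emit:
apply_moves([
  [0, 0, -0.03, 0, 0, 0, 0],
  [0, 0, -0.08, 0, 0, 0, 0],
  [0, 0, -0.13, 0, 0, 0, 0],
  [0, 0, -0.146, 0, 0, 0, 0],
  [0, 0, -0.146, 0, 0, 0, 0],
])

```text
clock: 7.3
position: [0.5136, 0.1758, 0.191]
eef_rot: [3.14, -0.002, 1.361]
ft_force: [-0.3, 0.1, -1.3]
opening: 0.999
grip_force: 0.0
```

Emit:
apply_moves([
  [-0.188, 0.022, 0, 0, 0, 1.27, 0],
  [-0.188, 0.022, 0, 0, 0, 1.27, 0],
  [-0.188, 0.022, 0, 0, 0, 1.27, 0],
  [-0.188, 0.022, 0, 0, 0, 1.27, 0],
  [-0.188, 0.022, 0, 0, 0, 1.27, 0],
  [-0.188, 0.022, 0, 0, 0, 1.27, 0],
  [-0.188, 0.022, 0, 0, 0, 1.27, 0],
  [-0.188, 0.022, 0, 0, 0, 1.27, 0],
])

```text
clock: 8.3
position: [0.4944, -0.0127, 0.1881]
eef_rot: [-3.14, 0.003, 0.092]
ft_force: [-0.0, 0.7, -0.1]
opening: 0.995
grip_force: 0.0
```

Emit:
apply_moves([
  [-0.0346, 0.186, 0, 0, 0, 1.269, 0],
  [-0.0346, 0.186, 0, 0, 0, 1.269, 0],
  [-0.0346, 0.186, 0, 0, 0, 1.269, 0],
  [-0.0346, 0.186, 0, 0, 0, 1.269, 0],
  [-0.0346, 0.186, 0, 0, 0, 1.269, 0],
  [-0.0346, 0.186, 0, 0, 0, 1.269, 0],
  [-0.0346, 0.186, 0, 0, 0, 1.269, 0],
  [-0.0346, 0.186, 0, 0, 0, 1.269, 0],
])

```text
clock: 9.3
position: [0.4775, -0.2009, 0.1888]
eef_rot: [3.141, 0.002, -1.174]
ft_force: [-0.2, -0.5, -0.5]
opening: 0.998
grip_force: 0.0
```

Emit:
apply_moves([
  [0, 0, 0, 0, 0, 0, 0],
  [0, 0, 0, 0, 0, 0, 0],
])

```text
clock: 9.55
position: [0.478, -0.201, 0.1897]
eef_rot: [-3.141, 0.001, -1.176]
ft_force: [0.3, 0.6, -0.6]
opening: 1.0
grip_force: 0.0
```

Run:
```python
from h import *
st()
p,d,K,T=snap("wrist","w3"); print("b",rim(p,d,K,T,[.478,-.2015]))
p,d,K,T=snap("top","t3"); np.savez("t3.npz",p=p,d=d,K=K,T=T); print("a",rim(p,d,K,T,[.512,.1745]))
```

```text
t 9.55 p [ 0.478  -0.201   0.1897] rpy [-3.1408e+00  1.2000e-03 -1.1757e+00] F [ 0.29  0.58 -0.61] M [0.115 0.161 0.015] op 1.0 g 0.0 q [-4.220e-01  3.120e-01  1.890e+00  2.000e-03  9.390e-01  2.324e+00]
b (array([ 0.4801777 , -0.20220848]), np.float64(0.39196231818315397), [110.44930267333984, 149.2989501953125], np.float64(0.08895090407594525), array([ 0.5494352 , -0.18388729,  0.08832629]), 3761)
a (array([0.51310236, 0.17451019]), np.float64(-0.2135734020413942), [109.82171630859375, 147.9332275390625], np.float64(0.08988272069304537), array([0.58273416, 0.15907806, 0.09023194]), 246)
```

Tote b is at about (0.479, -0.202) with yaw 0.392. Descend, pinch and heft.

Emit:
apply_moves([
  [0.0013, -0.0005, 0.04, 0, 0, 0.002, 0],
  [0.0013, -0.0005, 0.08, 0, 0, 0.002, 0],
  [0.0013, -0.0005, 0.11, 0, 0, 0.002, 0],
  [0.0013, -0.0005, 0.13, 0, 0, 0.002, 0],
  [0.0013, -0.0005, 0.146, 0, 0, 0.002, 0],
  [0.0013, -0.0005, 0.146, 0, 0, 0.002, 0],
  [0.0013, -0.0005, 0.146, 0, 0, 0.002, 0],
])

```text
clock: 10.52
position: [0.4796, -0.2022, 0.0445]
eef_rot: [-3.14, 0.0, -1.18]
ft_force: [0.2, 0.4, -0.1]
opening: 1.0
grip_force: 0.0
```

Emit:
apply_moves([
  [0, 0, 0, 0, 0, 0, 0.5],
  [0, 0, 0, 0, 0, 0, 0.8],
  [0, 0, 0, 0, 0, 0, 1],
  [0, 0, 0, 0, 0, 0, 1],
  [0, 0, 0, 0, 0, 0, 1],
  [0, 0, 0, 0, 0, 0, 1],
  [0, 0, 0, 0, 0, 0, 1],
  [0, 0, 0, 0, 0, 0, 1],
], grip_force=40)

```text
clock: 11.52
position: [0.479, -0.2019, 0.0439]
eef_rot: [-3.141, 0.001, -1.18]
ft_force: [0.1, 0.4, -0.1]
opening: 0.132
grip_force: 40.0
```

Emit:
apply_moves([
  [0, 0, 0, 0, 0, 0, 1],
  [0, 0, 0, 0, 0, 0, 1],
  [0, 0, 0, 0, 0, 0, 1],
  [0, 0, 0, 0, 0, 0, 1],
])

```text
clock: 12.02
position: [0.4791, -0.2019, 0.0438]
eef_rot: [-3.141, 0.001, -1.18]
ft_force: [-1.3, -1.3, 0.4]
opening: 0.134
grip_force: 40.0
```

Emit:
apply_moves([
  [0, 0, -0.005, 0, 0, 0, 1],
  [0, 0, -0.015, 0, 0, 0, 1],
  [0, 0, -0.03, 0, 0, 0, 1],
  [0, 0, -0.05, 0, 0, 0, 1],
  [0, 0, -0.06, 0, 0, 0, 1],
  [0, 0, -0.06, 0, 0, 0, 1],
  [0, 0, -0.06, 0, 0, 0, 1],
  [0, 0, -0.06, 0, 0, 0, 1],
])

```text
clock: 13.02
position: [0.4786, -0.2018, 0.1032]
eef_rot: [-3.141, 0.002, -1.18]
ft_force: [0.1, 0.9, -5.5]
opening: 0.139
grip_force: 40.0
```

Run:
```python
from h import *
st()
F=[]
for i in range(5):
    p,d,K,T=snap("wrist","w4");F.append(bot.observe()["ft_force"][2])
print(F);st()
np.savez("w4.npz",p=p,d=d,K=K,T=T)
```

```text
t 13.03 p [ 0.4786 -0.2018  0.1032] rpy [-3.1415e+00  1.9000e-03 -1.1800e+00] F [ 0.12  0.88 -5.54] M [0.044 0.093 0.031] op 0.139 g 40.0 q [-4.230e-01  4.490e-01  1.939e+00  2.000e-03  7.550e-01  2.327e+00]
[np.float64(-5.836276800227194), np.float64(-4.7391413587623115), np.float64(-6.16502917321818), np.float64(-6.130905319519722), np.float64(-4.95038376622969)]
t 13.28 p [ 0.479  -0.202   0.1036] rpy [-3.1409e+00  1.3000e-03 -1.1800e+00] F [-0.03 -0.34 -4.95] M [ 0.04   0.099 -0.017] op 0.133 g 40.0 q [-4.230e-01  4.490e-01  1.939e+00  2.000e-03  7.550e-01  2.327e+00]
```

Tote b weighs about 5.5 N against 8 N for a, so b is the lighter one and goes on top. Next I'll compare how each tote sits in the gripper, using the same camera at the same relative pose.

Run:
```python
from h import *
A=cv2.imread("pics/w2.png");B=cv2.imread("pics/w4.png")
cv2.imwrite("pics/c1.png",np.vstack([A[130:330],B[130:330]]))
for n,I in(("a",A),("b",B)):
    p=I[:,:,::-1].copy();b,y=masks(p);m=(b|y)
    r=[(c,int(np.argmax(m[100:300,c]))+100) for c in range(100,470,20)]
    print(n,r)
    for c in (140,190,280,380): print(c,p[150:200,c].sum(1).tolist())
```

```text
a [(100, 168), (120, 163), (140, 158), (160, 156), (180, 156), (200, 156), (220, 166), (240, 155), (260, 166), (280, 166), (300, 166), (320, 166), (340, 156), (360, 155), (380, 156), (400, 156), (420, 157), (440, 162), (460, 167)]
140 [640, 639, 640, 637, 640, 642, 661, 518, 189, 144, 150, 152, 156, 148, 152, 162, 155, 157, 154, 157, 149, 152, 182, 218, 233, 223, 231, 227, 232, 219, 214, 208, 203, 207, 221, 236, 186, 126, 128, 123, 125, 118, 127, 127, 114, 130, 117, 119, 126, 126]
190 [442, 440, 437, 442, 417, 280, 144, 159, 150, 151, 159, 161, 154, 151, 157, 149, 157, 153, 153, 154, 156, 156, 164, 153, 154, 180, 223, 241, 238, 237, 235, 236, 233, 227, 228, 223, 231, 210, 145, 448, 554, 587, 598, 601, 597, 594, 603, 484, 312, 266]
280 [443, 446, 453, 453, 420, 277, 257, 321, 326, 329, 365, 348, 484, 549, 509, 338, 137, 154, 150, 156, 159, 149, 160, 161, 143, 185, 222, 233, 243, 240, 236, 234, 229, 229, 226, 224, 228, 208, 178, 126, 55, 61, 75, 70, 68, 60, 77, 65, 72, 74]
380 [626, 625, 625, 637, 544, 307, 143, 156, 155, 144, 156, 160, 146, 148, 159, 159, 155, 158, 159, 153, 150, 153,
[... 682 characters left out ...]
195, 193, 189, 185, 192, 191, 189, 185, 192, 196, 185, 186, 196, 189, 192, 235, 306, 340, 359, 362, 358, 351, 349, 347, 341, 341, 341, 327, 268, 274, 334, 364, 362, 363, 366, 368, 371, 371, 342, 280]
280 [625, 631, 637, 546, 308, 168, 332, 390, 396, 393, 511, 500, 552, 570, 492, 322, 173, 190, 186, 185, 182, 188, 190, 190, 180, 234, 312, 356, 375, 373, 362, 349, 346, 342, 339, 340, 336, 316, 281, 184, 55, 72, 71, 75, 73, 70, 61, 63, 73, 104]
380 [637, 640, 639, 648, 562, 337, 169, 188, 188, 190, 187, 189, 186, 198, 183, 185, 181, 189, 193, 197, 184, 187, 194, 186, 178, 236, 305, 345, 366, 364, 353, 348, 342, 345, 343, 335, 331, 313, 269, 220, 208, 223, 216, 220, 217, 220, 220, 221, 222, 219]
```

View pics/c1.png

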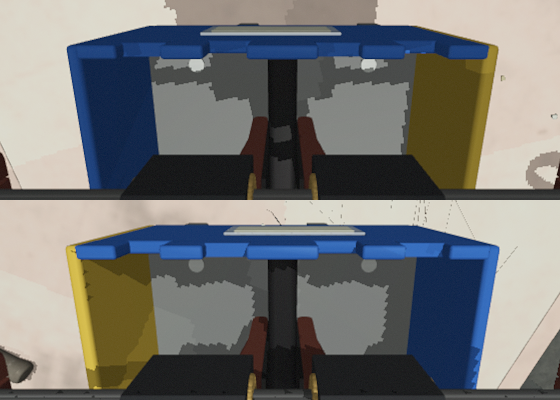

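In both crops the rim edges fall on the same rows (175.5 and 187.5) and the same columns. So b sits in the gripper just as a did, and the placing pose is the one where a was held: (0.5133, 0.1758), yaw 1.361. I'll raise b and plan the swing.

Emit:
apply_moves([
  [0, 0, -0.02, 0, 0, 0, 1],
  [0, 0, -0.05, 0, 0, 0, 1],
  [0, 0, -0.08, 0, 0, 0, 1],
  [0, 0, -0.096, 0, 0, 0, 1],
  [0, 0, -0.096, 0, 0, 0, 1],
  [0, 0, -0.096, 0, 0, 0, 1],
])

```text
clock: 14.02
position: [0.4783, -0.2018, 0.1988]
eef_rot: [3.141, 0.002, -1.18]
ft_force: [0.2, 0.8, -5.1]
opening: 0.136
grip_force: 40.0
```

Run:
```python
from h import *
st()
s=bot.observe();p0=s["position"];y0=s["eef_rot"][2]
p1=np.array([.5133,.1758,p0[2]]);y1=1.361
f=lambda k:(lambda t:t*t*(3-2*t))(k/24)
for c in range(3):
    k0=8*c;pa=p0+(p1-p0)*f(k0);ya=y0+(y1-y0)*f(k0);R=Ro.from_euler("xyz",[np.pi,0,ya])
    print([ [*(round(float(v),4) for v in R.inv().apply(p0+(p1-p0)*f(k)-pa)[:2]),0,0,0,round(-(y1-y0)*(f(k)-f(k0)),4),1] for k in range(k0+1,k0+9)])
```

```text
t 14.03 p [ 0.4783 -0.2018  0.1988] rpy [ 3.1414e+00  2.3000e-03 -1.1800e+00] F [ 0.24  0.81 -5.06] M [ 0.122  0.124 -0.001] op 0.136 g 40.0 q [-4.230e-01  3.010e-01  1.881e+00  2.000e-03  9.610e-01  2.327e+00]
[[-0.0017, -0.0009, 0, 0, 0, np.float64(-0.0129), 1], [-0.0066, -0.0035, 0, 0, 0, np.float64(-0.05), 1], [-0.0144, -0.0076, 0, 0, 0, np.float64(-0.1092), 1], [-0.0249, -0.0131, 0, 0, 0, np.float64(-0.1882), 1], [-0.0377, -0.0198, 0, 0, 0, np.float64(-0.2849), 1], [-0.0525, -0.0275, 0, 0, 0, np.float64(-0.397), 1], [-0.069, -0.0362, 0, 0, 0, np.float64(-0.5224), 1], [-0.0871, -0.0457, 0, 0, 0, np.float64(-0.6588), 1]]
[[-0.009, -0.0197, 0, 0, 0, np.float64(-0.1452), 1], [-0.0184, -0.0403, 0, 0, 0, np.float64(-0.297), 1], [-0.0281, -0.0615, 0, 0, 0, np.float64(-0.4533), 1], [-0.038, -0.083, 0, 0, 0, np.float64(-0.6117), 1], [-0.0478, -0.1045, 0, 0, 0, np.float64(-0.7702), 1], [-0.0575, -0.1257, 0, 0, 0, np.float64(-0.9264), 1], [-0.0669, -0.1464, 0, 0, 0, np.float64(-1.0783), 1], [-0.0759, -0.1661, 0, 0, 0, np.float64(-1.2235), 1]]
[[0.0145, -0.0143, 0, 0, 0, np.float64(-0.1364), 1], [0.0279, -0.0274, 0, 0, 0, np.float64(-0.2618), 1], [0.0398, -0.0391, 0, 0, 0, np.float64(-0.3739), 1], [0.0501, -0.0492, 0, 0, 0, np.float64(-0.4706), 1], [0.0585, -0.0575, 0, 0, 0, np.float64(-0.5496), 1], [0.0648, -0.0637, 0, 0, 0, np.float64(-0.6088), 1], [0.0688, -0.0675, 0, 0, 0, np.float64(-0.6459), 1], [0.0702, -0.0689, 0, 0, 0, np.float64(-0.6588), 1]]
```

Emit:
apply_moves([
  [-0.0017, -0.0009, 0, 0, 0, -0.013, 1],
  [-0.0066, -0.0035, 0, 0, 0, -0.05, 1],
  [-0.0144, -0.0076, 0, 0, 0, -0.109, 1],
  [-0.0249, -0.0131, 0, 0, 0, -0.188, 1],
  [-0.0377, -0.0198, 0, 0, 0, -0.285, 1],
  [-0.0525, -0.0275, 0, 0, 0, -0.397, 1],
  [-0.069, -0.0362, 0, 0, 0, -0.522, 1],
  [-0.0871, -0.0457, 0, 0, 0, -0.6588, 1],
])

```text
clock: 15.02
position: [0.488, -0.1033, 0.1997]
eef_rot: [-3.14, 0.001, -0.515]
ft_force: [0.3, -0.3, -4.9]
opening: 0.137
grip_force: 40.0
```

Emit:
apply_moves([
  [-0.009, -0.0197, 0, 0, 0, -0.145, 1],
  [-0.0184, -0.0403, 0, 0, 0, -0.297, 1],
  [-0.0281, -0.0615, 0, 0, 0, -0.453, 1],
  [-0.038, -0.083, 0, 0, 0, -0.612, 1],
  [-0.0478, -0.1045, 0, 0, 0, -0.77, 1],
  [-0.0575, -0.1257, 0, 0, 0, -0.926, 1],
  [-0.0669, -0.1464, 0, 0, 0, -1.078, 1],
  [-0.0759, -0.1661, 0, 0, 0, -1.2235, 1],
])

```text
clock: 16.02
position: [0.5047, 0.0788, 0.1999]
eef_rot: [-3.141, -0.001, 0.709]
ft_force: [0.2, 0.8, -5.3]
opening: 0.13
grip_force: 40.0
```

Emit:
apply_moves([
  [0.0145, -0.0143, 0, 0, 0, -0.136, 1],
  [0.0279, -0.0274, 0, 0, 0, -0.262, 1],
  [0.0398, -0.0391, 0, 0, 0, -0.374, 1],
  [0.0501, -0.0492, 0, 0, 0, -0.471, 1],
  [0.0585, -0.0575, 0, 0, 0, -0.55, 1],
  [0.0648, -0.0637, 0, 0, 0, -0.609, 1],
  [0.0688, -0.0675, 0, 0, 0, -0.646, 1],
  [0.0702, -0.0689, 0, 0, 0, -0.6588, 1],
])

```text
clock: 17.02
position: [0.5139, 0.1759, 0.2001]
eef_rot: [-3.141, -0.001, 1.362]
ft_force: [-0.5, -0.3, -4.7]
opening: 0.131
grip_force: 40.0
```

Emit:
apply_moves([
  [0, 0, 0, 0, 0, 0, 1],
  [0, 0, 0, 0, 0, 0, 1],
  [0, 0, 0, 0, 0, 0, 1],
  [0, 0, 0, 0, 0, 0, 1],
])

```text
clock: 17.52
position: [0.5141, 0.1754, 0.2004]
eef_rot: [3.141, -0.001, 1.361]
ft_force: [0.1, -0.2, -5.5]
opening: 0.137
grip_force: 40.0
```

Run:
```python
from h import *
p,d,K,T=snap("wrist","w5");st()
b,y=masks(p);m=b|y
print([(c,int(np.argmax(m[100:300,c]))+100) for c in range(100,470,30)])
for c in (190,280,380): print(c,p[170:192,c].sum(1).tolist())
inc([.5133,.1758,.15],1.361)
```

```text
t 17.57 p [0.5141 0.1755 0.2004] rpy [ 3.1412e+00 -1.3000e-03  1.3608e+00] F [ 0.22 -0.39 -5.44] M [-0.124  0.158  0.025] op 0.132 g 40.0 q [3.06e-01 3.32e-01 1.83e+00 1.00e-03 9.78e-01 5.16e-01]
[(100, 168), (130, 162), (160, 156), (190, 145), (220, 141), (250, 144), (280, 144), (310, 144), (340, 141), (370, 145), (400, 156), (430, 160), (460, 167)]
190 [153, 153, 161, 149, 163, 174, 216, 234, 244, 239, 239, 236, 230, 229, 227, 225, 227, 215, 161, 477, 584, 590]
280 [160, 152, 154, 162, 147, 181, 215, 234, 242, 242, 232, 229, 234, 224, 230, 225, 226, 220, 191, 132, 54, 68]
380 [156, 156, 162, 155, 143, 184, 214, 223, 234, 229, 236, 234, 233, 232, 222, 224, 221, 206, 167, 349, 402, 396]
inc [0.0001, -0.0009, 0.0504] [0.0004, -0.0013, -0.0002]
```

The grip hasn't shifted. Approach to about 10 mm above the rim.

Emit:
apply_moves([
  [0.0001, -0.0008, 0.015, 0, 0, 0, 1],
  [0.0001, -0.0008, 0.03, 0, 0, 0, 1],
  [0.0001, -0.0008, 0.045, 0, 0, 0, 1],
  [0.0001, -0.0008, 0.055, 0, 0, 0, 1],
  [0.0001, -0.0008, 0.055, 0, 0, 0, 1],
  [0.0001, -0.0008, 0.055, 0, 0, 0, 1],
  [0.0001, -0.0008, 0.055, 0, 0, 0, 1],
])

```text
clock: 18.45
position: [0.5138, 0.1761, 0.146]
eef_rot: [3.14, -0.002, 1.361]
ft_force: [-0.0, 0.2, -6.1]
opening: 0.135
grip_force: 40.0
```

Run:
```python
from h import *
st()
p,d,K,T=snap("wrist","w6");st();
q,d,K,T=snap("side","s6")
cv2.imwrite("pics/c6.png",np.hstack([p[100:260],cv2.resize(q[140:270,180:320],None,fx=160/130,fy=160/130)])[:,:,::-1])
inc([.5133,.1758,.128],1.361)
```

```text
t 18.45 p [0.5138 0.1761 0.146 ] rpy [ 3.1402e+00 -2.0000e-03  1.3611e+00] F [-0.05  0.25 -6.06] M [-0.043  0.085 -0.035] op 0.135 g 40.0 q [3.080e-01 4.080e-01 1.868e+00 1.000e-03 8.630e-01 5.170e-01]
t 18.5 p [0.5138 0.176  0.146 ] rpy [ 3.1402e+00 -1.9000e-03  1.3611e+00] F [-0.27  0.35 -5.92] M [-0.054  0.071 -0.027] op 0.131 g 40.0 q [3.080e-01 4.080e-01 1.868e+00 1.000e-03 8.630e-01 5.160e-01]
inc [-0.0003, -0.0004, 0.0179] [0.0012, -0.0018, 0.0001]
```

View pics/c6.png

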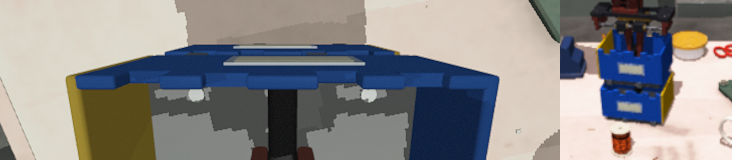

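The view shows b turned (yellow at left), with a's far rim parallel to and centred behind b's. In the side crop the two totes line up. Lower slowly, watching the force.

Emit:
apply_moves([
  [-0.0003, -0.0004, 0.003, 0, 0, 0, 1],
  [-0.0003, -0.0004, 0.006, 0, 0, 0, 1],
  [-0.0003, -0.0004, 0.009, 0, 0, 0, 1],
  [-0.0003, -0.0004, 0.011, 0, 0, 0, 1],
  [-0.0003, -0.0004, 0.0125, 0, 0, 0, 1],
  [-0.0003, -0.0004, 0.0135, 0, 0, 0, 1],
  [-0.0003, -0.0004, 0.0135, 0, 0, 0, 1],
])

```text
clock: 19.42
position: [0.5129, 0.1757, 0.1318]
eef_rot: [3.141, -0.001, 1.361]
ft_force: [0.2, 0.8, -6.0]
opening: 0.136
grip_force: 40.0
```

Emit:
apply_moves([
  [0, 0, 0.0005, 0, 0, 0, 1],
  [0, 0, 0.001, 0, 0, 0, 1],
  [0, 0, 0.001, 0, 0, 0, 1],
])

```text
clock: 19.8
position: [0.5129, 0.1757, 0.1308]
eef_rot: [3.141, -0.001, 1.361]
ft_force: [0.1, -0.1, -5.2]
opening: 0.136
grip_force: 40.0
```

The underside is at about 87 mm with the full weight still carried, so the feet have entered the notches freely. Lower the last 3 mm.

Emit:
apply_moves([
  [0, 0, 0.0007, 0, 0, 0, 1],
  [0, 0, 0.0014, 0, 0, 0, 1],
  [0, 0, 0.002, 0, 0, 0, 1],
  [0, 0, 0.0025, 0, 0, 0, 1],
  [0, 0, 0.0025, 0, 0, 0, 1],
  [0, 0, 0.0025, 0, 0, 0, 1],
])

```text
clock: 20.55
position: [0.5129, 0.1757, 0.1284]
eef_rot: [3.141, -0.001, 1.361]
ft_force: [0.2, 0.9, -4.5]
opening: 0.138
grip_force: 40.0
```

Emit:
apply_moves([
  [0, 0, 0.0003, 0, 0, 0, 1],
  [0, 0, 0.0006, 0, 0, 0, 1],
  [0, 0, 0.0006, 0, 0, 0, 1],
])

```text
clock: 20.92
position: [0.513, 0.1758, 0.1279]
eef_rot: [3.141, -0.001, 1.361]
ft_force: [0.0, 1.1, -2.8]
opening: 0.132
grip_force: 40.0
```

Load is transferring at exactly 84 mm up. Ease down slightly, release and rise.

Emit:
apply_moves([
  [0, 0, 0.0003, 0, 0, 0, 1],
  [0, 0, 0.0003, 0, 0, 0, 1],
  [0, 0, 0.0003, 0, 0, 0, 0.6],
  [0, 0, 0.0003, 0, 0, 0, 0.3],
  [0, 0, 0.0003, 0, 0, 0, 0],
  [0, 0, 0.0003, 0, 0, 0, 0],
  [0, 0, 0.0003, 0, 0, 0, 0],
  [0, 0, 0.0003, 0, 0, 0, 0],
])

```text
clock: 21.92
position: [0.5129, 0.1757, 0.1275]
eef_rot: [3.141, -0.001, 1.361]
ft_force: [0.2, 1.1, -0.1]
opening: 0.774
grip_force: 0.0
```

Emit:
apply_moves([
  [0, 0, 0, 0, 0, 0, 0],
  [0, 0, -0.02, 0, 0, 0, 0],
  [0, 0, -0.06, 0, 0, 0, 0],
  [0, 0, -0.11, 0, 0, 0, 0],
  [0, 0, -0.15, 0, 0, 0, 0],
  [0, 0, -0.15, 0, 0, 0, 0],
  [0, 0, -0.15, 0, 0, 0, 0],
])

```text
clock: 22.8
position: [0.5123, 0.1754, 0.2768]
eef_rot: [-3.141, -0.001, 1.361]
ft_force: [-0.8, 0.6, -0.1]
opening: 1.0
grip_force: 0.0
```

Run:
```python
from h import *
st()
p,d,K,T=snap("wrist","w7");print("b wrist",rim(p,d,K,T,[.513,.175],.160,.186))
W=world(d,K,T);b,y=masks(p)
for nm,zl,zh in(("b",.16,.19),("a",.08,.098)):pass
q,d2,K2,T2=snap("side","s7");print("b side",rim(q,d2,K2,T2,[.513,.175],.160,.186))
V=world(d2,K2,T2);bb,yy=masks(q)
P=W[(b|y)&(W[...,2]>.165)&(W[...,2]<.19)&(np.hypot(W[...,0]-.513,W[...,1]-.175)<.1)]
A=np.c_[P[:,:2]-[.513,.175],np.ones(len(P))]
k=P[:,2]>.172
print("plane",np.linalg.lstsq(A[k],P[k][:,2],rcond=None)[0],np.median(P[k][:,2]))
t,d3,K3,T3=snap("top","t7");print("b top",rim(t,d3,K3,T3,[.513,.175],.160,.186))
cv2.imwrite("pics/c7.png",cv2.resize(q[150:280,180:300],None,fx=4,fy=4,interpolation=2)[:,:,::-1])
```

```text
t 22.8 p [0.5123 0.1754 0.2768] rpy [-3.1412e+00 -9.0000e-04  1.3611e+00] F [-0.78  0.6  -0.11] M [-0.084  0.094  0.028] op 1.0 g 0.0 q [3.070e-01 2.390e-01 1.763e+00 1.000e-03 1.140e+00 5.170e-01]
b wrist (array([0.51424048, 0.17502937]), np.float64(2.932355144119156), [109.89820098876953, 149.06088256835938], np.float64(0.1713556876902555), array([0.44604418, 0.19526996, 0.17057626]), 4547)
b side (array([0.51566821, 0.17286575]), np.float64(2.923274830066422), [121.75886535644531, 150.87005615234375], np.float64(0.16646194375320855), array([0.44550554, 0.18858153, 0.16796343]), 409)
plane [-0.00106244  0.00215295  0.17332562] 0.1733250490188643
b top (array([0.50216617, 0.12900739]), np.float64(2.835027924711393), [29.128843307495117, 148.50222778320312], np.float64(0.1729402094131679), array([0.43388126, 0.15251193, 0.1722348 ]), 80)
```

View pics/c7.png

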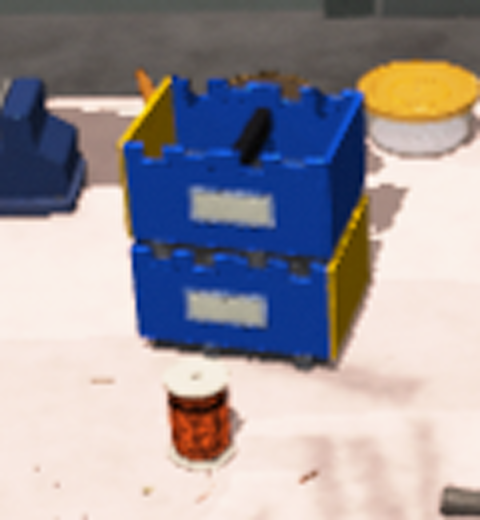

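The picture shows the totes stacked square with yellow ends opposite, and the spool undisturbed. The top rim is level at about 174 mm (84 + 90), so b is interlocked. Handing in.

```bash
python3 -c "
from plant import bot
print(bot.sign_off())"
```

```text
the job is handed in; nothing more can be done
None
```

The right-hand tote was the lighter (about 5.5 N against 8 N for the left-hand one), so I turned it end for end and set it on the left-hand tote, where it measures level and interlocked at 84 mm; the job is handed in, with no verdict returned.

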